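# Sort the microscope bench's oddments into their coloured trays

## Task

Sort the things at the front of the desk into the trays: the red-capped bottle and the brown black-capped bottle into the blue tray, the light blue carton and the orange-lidded carton into the white tray, and the black objective pot with the grey cap into the yellow tray. Each must sit flat on its tray's floor, right way up, and the bottles must never be tipped over. Leave the tally counter and the timer where they are.

Things in the scene. Friction and masses are not known exactly. Their poses are not given: they have to be found in the camera images.
- stain_bottle: reagent bottle, white with a pink label band and a red cap. Round body 30 mm in diameter and 56 mm high, cap 18 mm in diameter above it, 70 mm high in all, about 60 g. Stands upright. Origin: centre of its underside; z up.
- immersion_oil: reagent bottle, light brown with an ochre label band and a black cap. Round body 28 mm in diameter and 53 mm high, cap 17 mm in diameter above it, 66 mm high in all, about 60 g. Stands upright. Origin: centre of its underside; z up.
- coverslip_box: flat carton, light blue with a white label on top: 39 (x) x 47 (y) x 16 (z) mm, about 30 g. Lies flat, label up. Origin: centre of its underside; grip it across its x (39 mm). (A similar carton lies far back near the wall, out of the work area: not that one.) Its x axis starts within 21 degrees of the robot's x.
- fuse_box: flat carton, grey with an orange lid (closed) and a white label on top: 29 (x) x 45 (y) x 18 (z) mm, about 20 g. Lies flat, lid up. Origin: centre of its underside; grip it across its x (29 mm). (A similar carton lies far back near the wall, out of the work area: not that one.) Its x axis starts within 21 degrees of the robot's x.
- objective_pot: round pot holding a spare microscope objective, black with a grey ribbed cap: body 31 mm in diameter, cap 33 mm in diameter from 28 mm up, 42 mm high in all, about 80 g. Stands upright. Origin: centre of its underside; z up.
- blue_tray: blue plastic sorting tray, open on top, fixed to the desk: the tray for the two bottles. Outside 104 (x) x 136 (y) mm, walls and floor 4 mm thick, rim 14 mm above the desk, inner floor 96 x 128 mm at 4 mm above the desk, of the same colour. Origin: centre of its underside on the desk; x and y run along its sides, z up. Turned at most 4 degrees from the robot's axes.
- white_tray: white plastic sorting tray, open on top, fixed to the desk: the tray for the two flat cartons. Outside 104 (x) x 136 (y) mm, walls and floor 4 mm thick, rim 14 mm above the desk, inner floor 96 x 128 mm at 4 mm above the desk, of the same colour. Origin: centre of its underside on the desk; x and y run along its sides, z up. Turned at most 4 degrees from the robot's axes.
- yellow_tray: yellow plastic sorting tray, open on top, fixed to the desk: the tray for the objective pot. Outside 104 (x) x 136 (y) mm, walls and floor 4 mm thick, rim 14 mm above the desk, inner floor 96 x 128 mm at 4 mm above the desk, of the same colour. Origin: centre of its underside on the desk; x and y run along its sides, z up. Turned at most 4 degrees from the robot's axes.
- tally_counter: hand tally counter, a white and grey disc with a small window: 52 x 44 x 21 mm, loose, stands among the things to sort and is not to be sorted; it stays where it is. Origin: centre of its underside.
- timer: bench timer, flat and light grey with a display and three keys: 60 x 62 x 19 mm, loose, on the right between the mixer and the microscope; it stays where it is. Origin: centre of its underside.

How it is judged:
At the end, for the whole second after the job is handed in: Bottles in the blue tray, cartons in the white, pot in the yellow: each underside centre within 42 mm (tray x), 58 mm (tray y) of the tray centre and under 10 mm above the desk, within 0.15 rad of upright, at rest, released; tally counter and timer within 20 mm of where they began (x of stain_bottle in the frame of blue_tray between -0.042 and 0.042 m and y of stain_bottle in the frame of blue_tray between -0.058 and 0.058 m and z of each of stain_bottle, immersion_oil in the frame of blue_tray below 0.01 m and angle between each of stain_bottle, immersion_oil, coverslip_box, fuse_box, objective_pot's own z axis and vertical below 0.15 rad and linear speed of each of stain_bottle, immersion_oil, coverslip_box, fuse_box, objective_pot below 0.02 m/s and x of immersion_oil in the frame of blue_tray between -0.042 and 0.042 m and y of immersion_oil in the frame of blue_tray between -0.058 and 0.058 m and x of coverslip_box in the frame of white_tray between -0.042 and 0.042 m and y of coverslip_box in the frame of white_tray between -0.058 and 0.058 m and z of each of coverslip_box, fuse_box in the frame of white_tray below 0.01 m and x of fuse_box in the frame of white_tray between -0.042 and 0.042 m and y of fuse_box in the frame of white_tray between -0.058 and 0.058 m and x of objective_pot in the frame of yellow_tray between -0.042 and 0.042 m and y of objective_pot in the frame of yellow_tray between -0.058 and 0.058 m and z of objective_pot in the frame of yellow_tray below 0.01 m and distance of each of tally_counter, timer from where it was at the start of the episode below 0.02 m); the robot touches nothing.
It fails at once if a bottle is tipped over (more than 0.8 rad) (angle between any of stain_bottle, immersion_oil's own z axis and vertical above 0.8 rad).
It fails at once if the tally counter or the timer is moved by more than 20 mm (distance of any of tally_counter, timer from where it was at the start of the episode above 0.02 m).
It also fails if it takes over 112 s, if anything falls off the work surface, if the arm or the gripper's body presses on something with over 40 N, if the wrist force passes 120 N, or if a joint passes its speed limit or range.

## Robot

A 7-joint arm with a two-finger parallel gripper is mounted at the origin on a cart in front of the work surface, level with it; the furniture and walls round the work are solid. World frame = base frame: x ahead of the robot, y to its left, z up, the work surface at z = 0. Lengths are in m, angles in rad, forces in N, time in s.
With the tool pointing down it reaches from about 0.4 to 0.9 m from the base axis. Payload 5.5 kg.
Tool frame: the origin (TCP) lies at the very end of the fingers, on their centre line; the grasp point (between the pads) lies 19 mm behind it; z points along the fingers, y is the line along which they close (so a half turn about z gives the same grasp; the last joint's range is limited). The gripper opens to 92 mm and grips with 3 to 60 N. Pads are 19 mm wide; open, the fingers measure 130 mm over their backs; the gripper's body (75 mm by 190 mm) begins 47 mm behind the grasp point.
Start: joints at [1.409, 0.501, -0.427, 1.55, 0.221, 1.138, -0.21], TCP at [0.268, -0.592, 0.227] pointing down, gripper open.
Joint ranges: [-2.88, 2.88], [-0.31, 2.03], [-1.54, 1.56], [0.2, 2.42], [-1.41, 4.55], [0.19, 2.02], [-2.57, 2.57]. Speed limits (rad/s): [2.57, 2.57, 3.14, 3.14, 3.14, 3.14, 3.14].

## Interface

Orientations are given as a 3x3 rotation matrix whose columns are the frame's x, y, z axes.
In Python, from rig import r, snapshot, current_t, current_q, current_qd, current_effort, current_eef_pos, current_orientation, current_wrist_force, current_torque, current_grip_width, current_finger_force gives the robot as it stands. Calls block until the motion is done:
- r.movep(position, orientation): joint-space move of the TCP to a pose.
- r.line_to(position, v=0.15, attitude=None): straight line of the TCP; attitude=None keeps the orientation; v is the mean speed in m/s.
- r.set_joints(angles): joint-space move.
- r.open_jaws() and r.close(): open the fingers fully, or close them until they stop; the grip force is fixed at half the most.
- r.hold(seconds).
- r.ik(position, orientation): joint angles nearest the present ones, or None.
- snapshot(name): name is "scene" or "top"; returns a dict with "frame" (480x640x3 uint8, blue, green, red), "range_z" (480x640 float32, m along the optical axis (not along the pixel's ray), 0 where there is no reading), "K" (3x3 intrinsics, pixels), "dist" ([k1, k2, p1, p2, k3] as OpenCV has them; the pictures are not rectified), "eye" and "rotation" of the camera in the world. Camera axes: x right, y up, looking along -z (the intrinsics and any distortion apply to the point x, -y, -z); pixel columns grow to the right and rows downward; lengths in m; the calibration is good to about 2 mm. A picture is of the moment at which its call begins.
A pose or a line that the arm cannot do raises r.PlanningError and nothing moves.
- r.hand_in(): hands the job in; it is judged then, once.
Readings, each from a call of its own:
- current_t(): time.
- current_q(): joint angles.
- current_qd(): joint speeds.
- current_effort(): joint torques, N m.
- current_eef_pos(): TCP position.
- current_orientation(): TCP orientation.
- current_wrist_force(): force on the tool from outside, world axes, zero at the start.
- current_torque(): the same for the moment, N m.
- current_grip_width(): finger opening in m.
- current_finger_force(): force on a finger pad.
Only numpy, scipy, OpenCV 4.12 (cv2) and the standard library are available. Lean on these libraries where they do the work, as an engineer would, in place of code of your own. Each camera call takes 0.05 s, during which the arm holds its last target. There are 200 camera calls.

## Working session

There is one attempt and no reset: what is moved stays moved. The work goes in short steps, each a Python script; the robot and the scene stay as the last script left them, time stands still between calls to the robot, and variables do not carry over. Pictures are saved under pics/ and viewed, at most 14 in all, crops included, and the job is handed in when it is done.

```bash
mkdir -p pics; ls; python3 - <<'E'
from rig import *
import cv2,numpy as np
for n in("scene","top"):
    s=snapshot(n); cv2.imwrite(f"pics/{n}0.png",s["frame"]); np.savez(f"{n}0.npz",**s)
    print(n,s["K"].tolist(),s["dist"],s["eye"],s["rotation"].tolist(),(s["range_z"]>0).mean())
print(current_t())
E
```

```text
pics
scene [[530.9522603475035, 0.0, 317.98288561087696], [0.0, 530.9522603475035, 239.086193687371], [0.0, 0.0, 1.0]] [-0.123507  0.        0.        0.        0.      ] [-0.01453381  0.53978459  0.64444757] [[-0.5847715868463458, 0.5635487597405516, -0.5834852068494046], [-0.811097221054868, -0.39485962087628035, 0.43151729721821175], [0.01278629009044441, 0.7256022844481169, 0.687995520035848]] 0.9959993489583333
top [[617.9938592609983, 0.0, 323.211352030802], [0.0, 617.9938592609983, 230.04925036499432], [0.0, 0.0, 1.0]] [-0.01902933  0.          0.          0.          0.        ] [0.42987743 0.164795   1.13369291] [[-0.022977500329101987, 0.9962395204876079, -0.08353952535923984], [-0.9997312418548487, -0.023154361540947688, -0.0011487388706665558], [-0.003078723434805341, 0.08349067828357867, 0.9965038023518825]] 0.9960188802083333
0.1
```

View pics/top0.png

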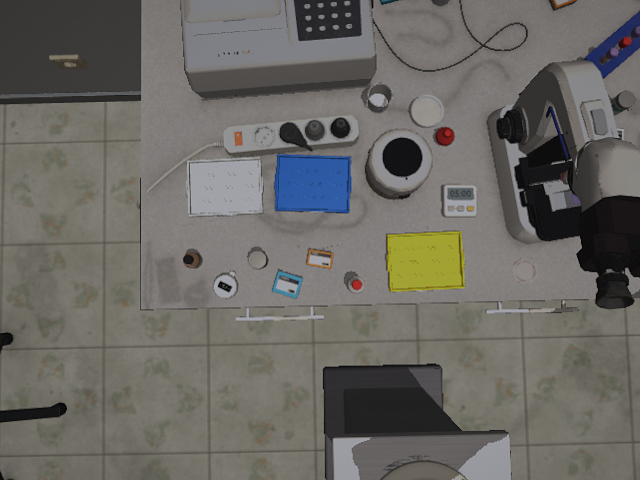

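View pics/scene0.png

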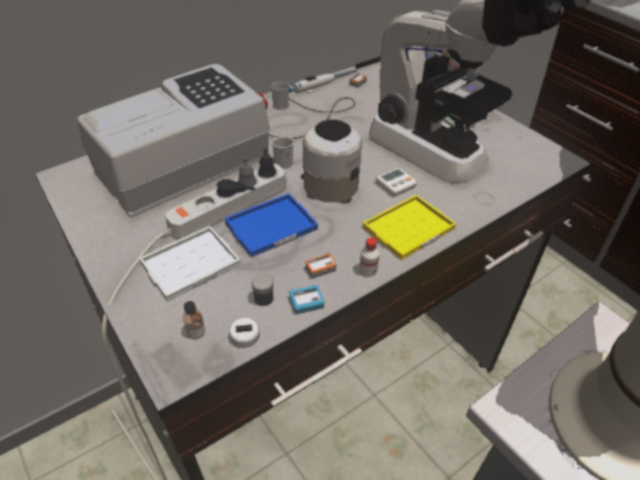

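The top view shows white tray (225,187), blue tray (313,184), yellow tray (426,261), oil bottle (191,260), pot (258,258), coverslip box (288,284), fuse box (320,258), stain bottle (356,284), tally counter (225,286) and timer (460,201). The scene view shows everything upright.

```bash
cat > vis.py <<'E'
import cv2,numpy as np
def cloud(s):
    h,w=s["range_z"].shape
    u,v=np.meshgrid(np.arange(w),np.arange(h))
    p=cv2.undistortPoints(np.stack([u,v],-1).reshape(-1,1,2).astype(np.float64),s["K"],s["dist"]).reshape(h,w,2)
    d=np.stack([p[...,0],-p[...,1],-np.ones((h,w))],-1)@np.asarray(s["rotation"]).T
    return d,s["eye"]+d*s["range_z"][...,None]
def onplane(s,d,m,z):
    """rays of masked pixels on plane z -> xy"""
    dd=d[m]; return (s["eye"]+dd*((z-s["eye"][2])/dd[:,2])[:,None])[:,:2]
# name:(u,v,half window,top height, lower z limit)
OBJ=dict(white=(225,187,45,.014,.009),blue=(313,184,45,.014,.009),yellow=(426,261,45,.014,.009),
 oil=(191,260,16,.066,.058),pot=(258,258,16,.042,.032),cov=(288,284,20,.016,.008),fuse=(320,258,17,.018,.009),
 stain=(356,284,16,.070,.06),tally=(225,286,17,.021,.01),timer=(460,201,24,.019,.01))
def measure(s,names=OBJ):
    d,P=cloud(s); out={}
    for n in names:
        u,v,r,top,lo=OBJ[n]
        w=np.zeros(P.shape[:2],bool); w[v-r:v+r,u-r:u+r]=1
        m=(w&(P[...,2]>lo)&(P[...,2]<top+.012)).astype(np.uint8)
        k,l,st,_=cv2.connectedComponentsWithStats(m)
        if k<2: out[n]=None; continue
        m=l==1+st[1:,4].argmax()
        xy=onplane(s,d,m,top); (cx,cy),(a,b),th=cv2.minAreaRect((xy*1000).astype(np.float32))
        if a>b: a,b,th=b,a,th+90   # a = short side along angle th
        th=(th+90)%180-90
        out[n]=(cx/1000,cy/1000,a,b,th,m.sum(),np.median(P[m][:,2]))
    return out
E
python3 - <<'E'
from vis import *
s=dict(np.load("top0.npz")); d,P=cloud(s)
print("desk z",np.median(P[225:240,200:380,2]))
for n,o in measure(s).items(): print(n,np.round(o,4))
b=s["frame"].astype(int); hsv=cv2.cvtColor(s["frame"],cv2.COLOR_BGR2HSV)
def col(n,h0,h1,smin,vmin,z):
    u,v,r,_,_=OBJ[n]; r+=2; m=np.zeros(hsv.shape[:2],bool); m[v-r:v+r,u-r:u+r]=1
    m&=(hsv[...,0]>=h0)&(hsv[...,0]<=h1)&(hsv[...,1]>smin)&(hsv[...,2]>vmin)
    xy=onplane(s,d,m,z); print("col",n,cv2.minAreaRect((xy*1000).astype(np.float32)),m.sum())
col("cov",90,110,110,60,.016);col("fuse",5,20,110,60,.018);col("stain",0,5,140,60,.070);col("yellow",22,35,120,60,.014);col("blue",105,125,150,60,.014)
E
```

```text
desk z 4.848614068808654e-05
white [ 6.222000e-01  3.454000e-01  1.371301e+02  1.637008e+02 -1.344600e+00
  9.700000e+02  1.400000e-02]
blue [ 6.099000e-01  1.829000e-01  1.053799e+02  1.392576e+02 -1.366800e+00
  6.670000e+02  1.360000e-02]
yellow [ 4.618000e-01 -1.810000e-02  1.055301e+02  1.409473e+02  1.399300e+00
  6.530000e+02  1.370000e-02]
oil [ 4.73700e-01  4.01000e-01  1.57811e+01  1.60718e+01 -4.57460e+01
  7.80000e+01  6.64000e-02]
pot [ 4.71100e-01  2.84200e-01  3.17836e+01  3.18456e+01 -1.31730e+00
  2.75000e+02  4.24000e-02]
cov [ 4.26300e-01  2.33100e-01  3.90688e+01  4.71406e+01 -1.87721e+01
  5.71000e+02  1.67000e-02]
fuse [ 4.71000e-01  1.73300e-01  2.89425e+01  4.47693e+01 -1.13137e+01
  4.00000e+02  1.84000e-02]
stain [ 4.24000e-01  1.10300e-01  1.53770e+01  1.71506e+01 -1.32560e+00
  8.30000e+01  7.03000e-02]
tally [4.25800e-01 3.43400e-01 4.28959e+01 4.63125e+01 2.27080e+01 4.82000e+02
 2.04000e-02]
timer [ 5.70600e-01 -8.33000e-02  5.86160e+01  6.18142e+01 -1.30880e+00
  1.09000e+03  1.74000e-02]
col cov ((427.6557922363281, 233.86727905273438), (46.26401901245117, 37.441219329833984), 70.38077545166016) 238
col fuse ((472.09417724609375, 174.10943603515625), (45.10599136352539, 28.767803192138672), 79.20565032958984) 135
col stain ((424.4959411621094, 111.52733612060547), (15.705936431884766, 14.556014060974121), 43.6331672668457) 74
col yellow ((463.83642578125, -17.33447265625), (103.82577514648438, 140.03541564941406), 1.3998916149139404) 4342
col blue ((610.2930297851562, 183.81051635742188), (138.21380615234375, 103.3885498046875), 86.8296890258789) 4120
```

```bash
python3 - <<'E'
from vis import *
s=dict(np.load("top0.npz")); d,P=cloud(s)
OBJ["white"]=(225,196,39,.014,.009); print("white",np.round(measure(s,["white"])["white"],4))
s2=dict(np.load("scene0.npz")); _,P2=cloud(s2)
A=np.r_[P.reshape(-1,3),P2.reshape(-1,3)]
print("height map (mm), rows x .9->.3, cols y .5->-.75")
xs=np.arange(.85,.25,-.05); ys=np.arange(.5,-.76,-.05)
print("      "," ".join(f"{y*100:4.0f}" for y in ys))
for x in xs:
    row=[]
    for y in ys:
        k=(abs(A[:,0]-x)<.025)&(abs(A[:,1]-y)<.025)
        row.append(f"{A[k,2].max()*1000:4.0f}" if k.any() else "   .")
    print(f"{x:.2f} "," ".join(row))
k=(A[:,2]>.03)&(A[:,0]>.55)&(A[:,0]<.72)&(abs(A[:,1]-.04)<.1)&(A[:,2]<.2); 
print("mixer y max at x<.66", A[k&(A[:,0]<.66)][:,1].max(), "x min",A[k][:,0].min(), "z",A[k][:,2].max())
k=(A[:,2]>.02)&(A[:,0]>.6)&(A[:,0]<.76)&(A[:,1]>.13)&(A[:,1]<.42)
print("strip xmin",A[k][:,0].min())
from rig import r,current_orientation
print(np.round(current_orientation(),2))
yy=np.array([[1,0,0],[0,-1,0],[0,0,-1.]])
for p in[(.474,.401,.2),(.45,.0,.25),(.60,.2,.2),(.38,-.3,.25)]:
  for th in(0,90,180,270):
    c,q=np.cos(np.radians(th)),np.sin(np.radians(th)); R=np.array([[c,-q,0],[q,c,0],[0,0,1]])@yy
    j=r.ik(list(p),R); print(p,th,None if j is None else np.round(j,2))
E
```

```text
white [ 6.082000e-01  3.455000e-01  1.091441e+02  1.423437e+02 -1.344600e+00
  6.960000e+02  1.380000e-02]
height map (mm), rows x .9->.3, cols y .5->-.75
         50   45   40   35   30   25   20   15   10    5    0   -5  -10  -15  -20  -25  -30  -35  -40  -45  -50  -55  -60  -65  -70  -75
0.85     6    6  156  157  157  154  156  156  156  138    9    7   11   13   10    7   59  106  107    4    .    .    .    .    .    .
0.80     6    7  148  149  149  149  150  150  149  142    9    8    8    7    6    6   62  107   60    5    .    .    .    .    .    .
0.75     6    8  133  125  114  103   84   43   57   57   22   22    7  258  275  273    .   69   69    7    .    .    .    .    .    .
0.70     6    7   21   48   50   67   99  100   86  131  126   49   28  269  287  286 -838   12   64    4 -770    .    .    .    .    .
0.65     7   13   19   45   48   46   66   41  133  149  148   26    6  117  306  305    2   11    9    5    3    .    .    .    .    .
0.60     8   11   20   10   18   21   11   11  132  148  147   23   23  198  351  350  179    3    2    4    3    .    .    .   
[... 1313 characters left out ...]
 1.99  0.19  1.07 -1.8 ]
(0.45, 0.0, 0.25) 90 [ 1.04  0.26 -1.24  1.99  0.27  1.09 -0.32]
(0.45, 0.0, 0.25) 180 [ 1.08  0.29 -1.31  1.99  0.32  1.1   1.21]
(0.45, 0.0, 0.25) 270 None
(0.6, 0.2, 0.2) 0 [ 0.33  0.68 -1.03  1.61  0.62  1.21 -2.4 ]
(0.6, 0.2, 0.2) 90 [ 0.44  0.85 -1.29  1.61  0.84  1.34 -0.98]
(0.6, 0.2, 0.2) 180 [ 0.11  0.54 -0.66  1.62  0.36  1.1   0.93]
(0.6, 0.2, 0.2) 270 [ 0.44  0.86 -1.3   1.61  0.85  1.35  2.16]
(0.38, -0.3, 0.25) 0 [ 1.08  0.18 -0.52  1.93  0.1   1.06 -1.05]
(0.38, -0.3, 0.25) 90 [ 1.34  0.22 -0.82  1.92  0.19  1.08  0.44]
(0.38, -0.3, 0.25) 180 [ 1.58  0.32 -1.14  1.91  0.33  1.11  1.88]
(0.38, -0.3, 0.25) 270 [ 0.81  0.16 -0.22  1.93  0.04  1.06 -2.57]
```

```bash
python3 - <<'E'
from rig import *
import numpy as np
az=np.arctan2(-.592,.268)
def R(a): # closing dir azimuth a, tool down
    y=np.array([np.cos(a),np.sin(a),0]); z=np.array([0,0,-1.]); return np.c_[np.cross(y,z),y,z]
for z in(.25,.35,.45,.55,.6):
  for rr in(.25,.3,.35,.4,.45):
    for t in(np.pi/2,):
      j=r.ik([rr*np.cos(az),rr*np.sin(az),z],R(az+t)); print(z,rr,None if j is None else np.round(j,2).tolist())
E
```

```text
0.25 0.25 None
0.25 0.3 [1.87, -0.26, -0.67, 2.28, -0.19, 1.08, 1.73]
0.25 0.35 [1.9, -0.13, -0.76, 2.19, -0.1, 1.05, 1.62]
0.25 0.4 [1.89, 0.01, -0.81, 2.09, 0.01, 1.04, 1.5]
0.25 0.45 [1.85, 0.14, -0.82, 1.99, 0.12, 1.06, 1.4]
0.35 0.25 None
0.35 0.3 None
0.35 0.35 [1.87, -0.24, -0.66, 2.03, -0.15, 1.3, 1.7]
0.35 0.4 [1.89, -0.11, -0.74, 1.95, -0.08, 1.28, 1.6]
0.35 0.45 [1.87, 0.03, -0.79, 1.85, 0.02, 1.27, 1.5]
0.45 0.25 None
0.45 0.3 None
0.45 0.35 [1.84, -0.27, -0.58, 1.85, -0.15, 1.53, 1.71]
0.45 0.4 [1.86, -0.15, -0.67, 1.76, -0.1, 1.5, 1.63]
0.45 0.45 [1.85, -0.03, -0.74, 1.67, -0.02, 1.49, 1.54]
0.55 0.25 None
0.55 0.3 None
0.55 0.35 [1.8, -0.25, -0.53, 1.63, -0.13, 1.73, 1.69]
0.55 0.4 [1.84, -0.14, -0.63, 1.55, -0.09, 1.71, 1.62]
0.55 0.45 [1.82, -0.02, -0.71, 1.45, -0.01, 1.7, 1.53]
0.6 0.25 None
0.6 0.3 [1.03, -0.31, 0.01, 1.59, 0.0, 1.86, 1.47]
0.6 0.35 [1.8, -0.23, -0.53, 1.5, -0.12, 1.84, 1.67]
0.6 0.4 [1.82, -0.12, -0.63, 1.42, -0.07, 1.82, 1.6]
0.6 0.45 [1.8, 0.0, -0.71, 1.33, 0.0, 1.81, 1.52]
```

```bash
cat > act.py <<'E'
from rig import *
import numpy as np
ZT=.18
def R(deg):   # tool down, closing direction at azimuth deg
    a=np.radians(deg); y=np.array([np.cos(a),np.sin(a),0]); z=np.array([0,0,-1.]); return np.c_[np.cross(y,z),y,z]
def pick(xy,deg,z):
    r.movep([*xy,ZT],R(deg)); r.line_to([*xy,z+.05],v=.25); r.line_to([*xy,z],v=.1)
    r.close(); w=current_grip_width(); r.line_to([*xy,ZT],v=.2)
    print("picked w",round(w,4),"->",round(current_grip_width(),4),"f",np.round(current_finger_force(),1),"t",round(current_t(),1)); return w
def place(xy,deg,z):
    r.movep([*xy,ZT],R(deg)); r.line_to([*xy,z+.03],v=.2); r.line_to([*xy,z],v=.06)
    print("at place: wrist",np.round(current_wrist_force(),1),"q",np.round(current_q(),2)); r.open_jaws(); r.line_to([*xy,z+.05],v=.1); r.line_to([*xy,ZT],v=.25)
    print("placed t",round(current_t(),1))
E
python3 - <<'E'
from act import *
r.set_joints([1.05,-.28,0,1.58,0,1.84,-.2]); print(np.round(current_eef_pos(),3),current_t())
r.set_joints([-.5,-.2,0,1.6,0,1.74,-.6]); print(np.round(current_eef_pos(),3),current_t())
w=pick((.471,.284),0,.015); print(np.round(current_q(),2))
if .025<w<.04: place((.463,.01),0,.020)
E
```

```text
[ 0.134 -0.286  0.594] 1.9083
[0.333 0.15  0.558] 3.6667
picked w 0.0319 -> 0.0321 f 30.0 t 8.4
[-0.55  0.35 -0.05  1.86  0.02  0.94 -0.61]
at place: wrist [-0.1  0.5 -0.6] q [-0.13  0.48  0.06  2.16 -0.06  0.51 -0.03]
placed t 13.3
```

```bash
python3 - <<'E'
from act import *
w=pick((.4715,.1735),-11.3,.007)
if .024<w<.034: place((.584,.345-.030),-1.3,.0165)
else: raise SystemExit
w=pick((.4265,.2335),-18.8,.006)
if .034<w<.044: place((.584,.345+.030),-1.3,.0165)
r.movep([.40,.10,.3],R(0))
import cv2
s=snapshot("top"); cv2.imwrite("pics/top1.png",cv2.resize(s["frame"][140:330,140:500],None,fx=2,fy=2)); np.savez("top1.npz",**s)
E
```

```text
picked w 0.0283 -> 0.0287 f 30.0 t 17.3
at place: wrist [0.8 0.3 0.6] q [-0.5   0.74 -0.05  1.65  0.05  0.76 -0.6 ]
placed t 21.8
picked w 0.0386 -> 0.0384 f 30.0 t 25.8
at place: wrist [-0.3  0.2 -0.6] q [-0.57  0.78 -0.06  1.56  0.05  0.81 -0.67]
placed t 30.3
```

View pics/top1.png

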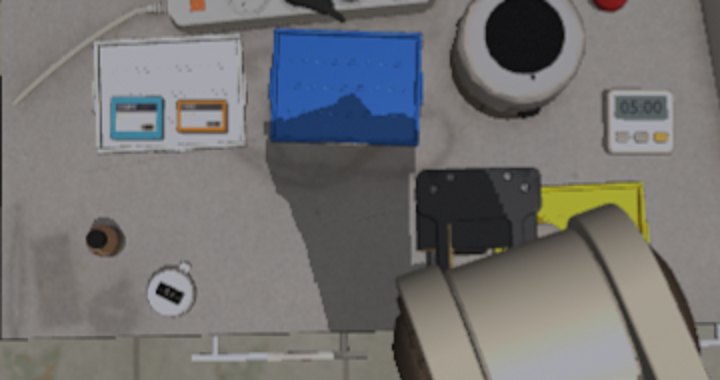

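The picture shows the coverslip box (137,117) and the fuse box (203,115) flat in the white tray. The oil bottle (103,238) and the tally counter (172,290) are unmoved.

```bash
python3 - <<'E'
from act import *
w=pick((.4738,.401),90,.022)
if .022<w<.033: place((.622,.212),90,.027)
else: raise SystemExit
w=pick((.4242,.111),90,.022)
if .024<w<.035: place((.585,.212),90,.027)
r.movep([.40,.33,.3],R(0))
import cv2
s=snapshot("top"); cv2.imwrite("pics/top2.png",cv2.resize(s["frame"][140:330,140:500],None,fx=2,fy=2)); np.savez("top2.npz",**s)
s=snapshot("scene"); cv2.imwrite("pics/scene2.png",s["frame"])
E
```

```text
picked w 0.0271 -> 0.0272 f 29.6 t 36.2
at place: wrist [ 0.3 -0.8  0. ] q [-0.26  0.72 -0.15  1.66  0.14  0.78  1.09]
placed t 40.9
picked w 0.0291 -> 0.029 f 30.0 t 44.9
at place: wrist [ 0.3  0.7 -0.1] q [-0.25  0.67 -0.19  1.75  0.18  0.73  1.04]
placed t 49.4
```

View pics/top2.png

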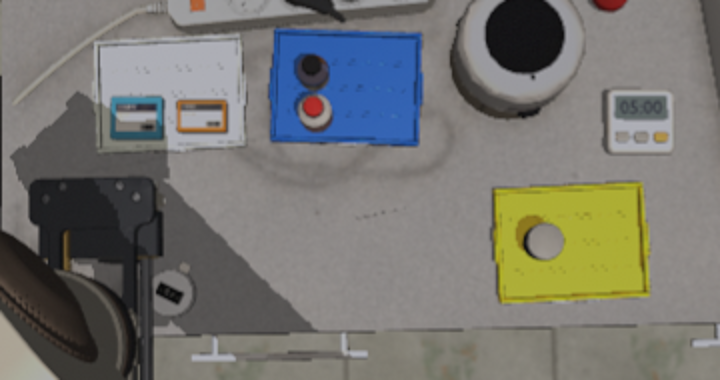

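View pics/scene2.png

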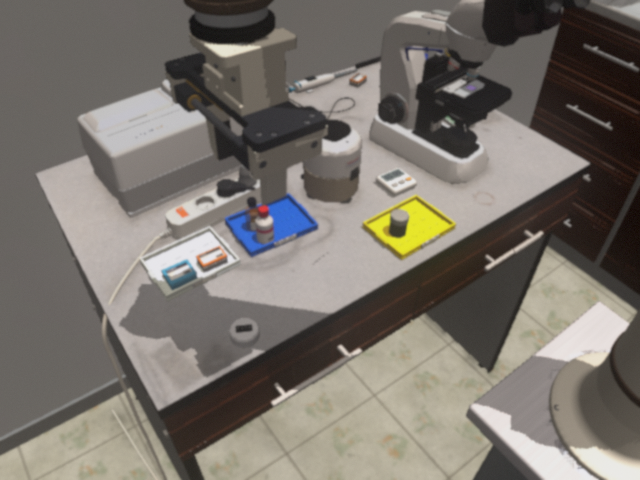

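Both views show the bottles upright in the blue tray (311,68 and 314,108), the cartons in the white tray and the pot upright in the yellow tray (544,241). The tally counter and timer are in place. I'll check heights and positions, then hand in.

```bash
python3 - <<'E'
from vis import *
s=dict(np.load("top2.npz"))
def c(u,v): return (140+u//2,140+v//2)
OBJ.update(oil=(*c(311,66),9,.070,.062),stain=(*c(313,106),9,.074,.064),pot=(*c(544,241),16,.046,.036),cov=(*c(137,117),17,.020,.0165),fuse=(*c(203,115),15,.022,.0165))
ok=True
for n,e in dict(oil=(.622,.212),stain=(.585,.212),pot=(.463,.01),cov=(.584,.375),fuse=(.584,.315),tally=(.4258,.3434),timer=(.5706,-.0833)).items():
    o=measure(s,[n])[n]; print(n,np.round(o,4)); 
    ok&=np.hypot(o[0]-e[0],o[1]-e[1])<.010
    if n in("oil","stain","pot","cov","fuse"): ok&=abs(o[6]-OBJ[n][3])<.0025
print(ok)
if ok:
    from rig import r; print(r.hand_in())
E
```

```text
oil [6.20700e-01 2.12000e-01 1.57004e+01 1.58570e+01 8.86458e+01 7.80000e+01
 7.05000e-02]
stain [5.84100e-01 2.10700e-01 1.55762e+01 1.74680e+01 8.88600e+01 8.70000e+01
 7.43000e-02]
pot [4.62900e-01 1.12000e-02 3.16852e+01 3.16962e+01 8.80794e+01 2.80000e+02
 4.64000e-02]
cov [ 5.84800e-01  3.74200e-01  3.66616e+01  4.74512e+01 -1.35270e+00
  5.27000e+02  2.07000e-02]
fuse [ 5.84000e-01  3.13900e-01  2.74361e+01  4.39031e+01 -1.35030e+00
  3.96000e+02  2.25000e-02]
tally [4.29100e-01 3.41000e-01 3.59606e+01 4.82606e+01 8.94719e+01 4.38000e+02
 2.02000e-02]
timer [ 5.70600e-01 -8.33000e-02  5.86155e+01  6.18057e+01 -1.30880e+00
  1.09600e+03  1.74000e-02]
True
the job is handed in; nothing more can be done
None
```

I sorted all five items and handed the job in at about 50 s of the 112 s allowed: both bottles are upright in the blue tray, both cartons flat in the white and the pot upright in the yellow. A last camera check put each item within about 2 mm of its target and at the right height. The timer had not moved, and the tally counter, partly hidden by the arm, measured within about 4 mm of its start. The hand-in call returned no verdict.

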